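Code a cup with number 5

ROBOT

A 6-joint arm with a two-finger parallel gripper is mounted at the origin on a cart in front of the work surface, level with it; the furniture and walls round the work are solid. World frame = base frame: x ahead of the robot, y to its left, z up, the work surface at z = 0. Lengths are in m, angles in degrees, forces in N, time in s.
With the tool pointing down it reaches from about 0.375 to 0.9 m from the base axis. Payload 3.1 kg.
Tool frame: the origin (TCP) lies at the centre of the arm's flange, where the gripper is bolted on; the fingertips stand 173 mm ahead of it and the grasp point (between the pads) lies 155 mm ahead of it (robot.finger_overhang is the z of the fingertips in the tool frame, in m); z points along the fingers, y is the line along which they close (so a half turn about z gives the same grasp; the last joint's range is limited). The gripper opens to 85 mm and grips with 20 to 120 N. Pads are 22 mm wide; open, the fingers measure 114 mm over their backs; the gripper's body (76 mm by 85 mm) begins 54 mm behind the grasp point. The pads swing forward as they close: fully open they stand 13 mm farther back than shut.
Start: joints at [-83.279, 30.224, 82.088, -0, 67.689, -10.227], TCP at [0.182, -0.598, 0.405] pointing down, gripper open.
Joint ranges: [-176.69, 176.69], [-43.24, 126.21], [12.49, 139.97], [-82, 262], [0, 151.66], [-163.58, 163.58]. Speed limits (degrees/s): [159.86, 159.86, 180, 180, 180, 180].

INTERFACE

Orientations are given as [roll, pitch, yaw] about the fixed x, y, z axes, in that order (R = Rz(yaw) Ry(pitch) Rx(roll)).
In Python, from cell import robot gives the robot as it stands.
- The arm moves only by the shell command python3 -m creep 'ROWS' [FORCE]. ROWS is JSON, a list of rows, each a list of 3 entries, a list of its own where there are three numbers: the shift along the world's x, y, z in m, then the turn, a rotation vector about the world's x, y, z in rad, then the opening, from -1 (shut) to 1 (fully open). In form: [[[x, y, z], [wx, wy, wz], jaw], ...]. A call has 1 to 20 rows; each row is the pose to reach, as a shift and turn from the pose commanded when the call began; what a row does not reach only later rows make up. A row lasts 1/12 s, in which the tool goes at most 41.7 mm and 7.16 degrees, less where a joint would pass 70% of its speed; a pose out of reach is approached as far as the arm can. A call with a gripper value outside its range is refused whole. The fingers move at their own pace and stop on an object; FORCE is the grip in N (left out, the last holds). Time passes only in rows, so rows that repeat a pose let the fingers close. It gives the time, the measured TCP pose, the force, the opening and the grip force at its end, in the units of the state.
- robot.get_obs(): the state, without advancing time (a new reading comes with each control period).
- robot.grab_frame(name): name is "side" or "top" or "wrist"; returns a dict with "frame" (400x640x3 uint8, red, green, blue), "camera_matrix" (3x3 intrinsics, pixels), "pose" (4x4, takes a point from camera to world coordinates); the wrist camera has in their place "tool_from_camera" (4x4, takes a point from camera to tool coordinates, whose origin is the TCP and whose axes are the flange's). Camera axes: x right, y down, z forward; pixel columns grow to the right and rows downward; lengths in m; the calibration is good to about 2 mm. A picture is of the moment at which its call begins: read the wrist's pose just before it. There is no depth.
- robot.job_done(): hands the job in; it is judged then, once.
The state is a dict: "time_s": time; "joint_pos": joint angles; "qvel": joint speeds; "joint_efforts": joint torques, N m; "tool_pos": TCP position; "eef_rot": TCP orientation; "wrist_force": force on the tool from outside, world axes, zero at the start; "ft_torque": the same for the moment, N m; "width": opening from 0.0 (shut) to 1.0 (fully open); "finger_force": force on a finger pad.
Only numpy, scipy, OpenCV 4.12 (cv2) and the standard library are available. Lean on these libraries where they do the work, as an engineer would, in place of code of your own. Each camera call takes 0.05 s, during which the arm holds its last target. There are 200 camera calls.

TASK

Code the cup with number 5: turn the coder's number sleeve to 5, then slide the cup over the worktop fully home into the V cradle, and only then press the yellow pedal down to its stop, hold it there for a moment and let it come right up. Leave the cup in the cradle, turn the sleeve back to 0, and do not disturb the other things on the worktop.

Things in the scene. Friction and masses are not known exactly. Their poses are not given: they have to be found in the camera images.
- coder: Fixed cup coder. Origin on the worktop; x, y level, z up. Grey housing: x -56..56, y -126..-8 mm, 55 high (6 mm foot plate 8 mm wider all round), carrying the black number sleeve. On its +y side a white V cradle, walls 50 mm high, open towards +y, its wall ends at x = +-62, y = 38 mm.
- sleeve_axis (a point): Point on the sleeve's upright axis at the housing top, 55 mm above the worktop; axes are the coder's. Sleeve 76 mm across, top 85 mm above the worktop. White numerals 0 to 7 on its top (0 red); the one at the red index mark on the housing, on the coder's -x side, is the one set.
- sleeve (a joint): Sleeve angle (rad): 0 at number 0, growing as it turns CLOCKWISE seen from above; numbers stand 0.5236 (30 degrees) apart, so 5 reads 2.618. A spring detent holds it at each number and draws it in from about 0.15 off; turning takes about 6 N at the post. Hard stops just beyond 0 and 7.
- post (a point): Sleeve's upright steel turning post, 12 mm thick, red tip, 54 mm from the axis; this point is its top centre, 116 mm above the worktop; free from 72 mm up, on an 18 mm wide lug. Push or pinch it. At 0 it stands 255 degrees counter-clockwise from the coder's +x (its -y side), at 5 at 105 degrees (its +y side), passing the -x side between.
- seat (a point): Point on the worktop where the cup's centre is when the cup is fully home against both walls of the V cradle; axes are the coder's, the cup comes in along -y.
- cup: Closed round cup of brown bean paste, 107 mm across at the top, 43 mm high, 0.21 kg. Origin at the centre of its underside. Too wide to grip: push it over the worktop.
- treadle: Treadle valve that works the coder, fixed on the worktop: dark base plate 130x84 mm. Origin at the centre of its underside; the yellow pedal is hinged at its +x end, 26 mm up, and its free end points to -x.
- pedal (a joint): Angle of the yellow spring pedal (rad): 0 fully up, 0.26 down at its stop. Needs about 11 N at the pressing point.
- pedal_pad (a point): Pressing point on top of the pedal's ribbed part (ribs 52 mm wide along y), 85 mm from the hinge; 57 mm above the worktop when up, about 35 mm when down at the stop.
- clip: Bystander: white bulldog clip 25x50x45 mm. Origin at the centre of its underside.
- spare_roll: Bystander: cream film roll, 70 mm across, 120 tall, standing. Origin at the centre of its underside.
- weight: Bystander: brass calibration weight with a knob, 29 mm across, 48 tall. Origin at the centre of its underside.
- carton: Bystander: small brown carton 66x48x50 mm. Origin at the centre of its underside.

How it is judged (in metres and radians):
On the way, in this order (a step that is already met when the one before it is completed fails the run):
1. the number sleeve is set to 5 (value of joint sleeve between 2.478 and 2.758 rad and value of joint pedal below 0.04 rad), for 0.2 s.
2. the cup is fully home in the V cradle (horizontal distance between cup and seat below 0.007 m and value of joint sleeve between 2.478 and 2.758 rad), for 0.2 s.
3. the pedal is down at its stop, with the sleeve at 5 and the cup home (all of step 2 and value of joint pedal above 0.225 rad), for 0.2 s.
4. the pedal is let up (all of step 2 and value of joint pedal below 0.04 rad), for 0.1 s.
At the end, for the whole second after the job is handed in: The sleeve is back at 0 (within 0.14 rad), the cup stands upright and still with its centre within 7 mm of the seat point, and the pedal is fully up (below 0.04 rad) (value of joint sleeve between -0.14 and 0.14 rad and horizontal distance between cup and seat below 0.007 m and value of joint pedal below 0.04 rad and linear speed of cup below 0.02 m/s and angle between cup's own z axis and vertical below 0.1 rad and velocity of joint sleeve below 0.1 rad/s); the robot touches nothing.
It fails at once if the pedal is pressed (beyond 0.12 rad) while the sleeve is not at 5 or the cup is not home (12 mm) (value of joint pedal above 0.12 rad and not (value of joint sleeve between 2.478 and 2.758 rad and horizontal distance between cup and seat below 0.012 m)).
It fails at once if the cup is lifted or tipped instead of slid (height (world z) of cup above 0.025 m or angle between cup's own z axis and vertical above 0.35 rad).
It fails at once if a bystander is moved by more than 30 mm (distance of any of clip, spare_roll, weight, carton from where it was at the start of the episode above 0.03 m).
It also fails if it takes over 72 s, if anything falls off the work surface, if the arm or the gripper's body presses on something with over 40 N, if the wrist force passes 120 N, or if a joint passes its speed limit or range.

## Working session

There is one attempt and no reset: what is moved stays moved. The work goes in short steps, Python scripts to look and compute and a shell command to move; the robot and the scene stay as the last step left them, time stands still between calls to the robot, and variables do not carry over. Pictures are saved under pics/ and viewed, at most 10 in all, crops included, and the job is handed in when it is done.

```bash
mkdir -p pics; cat > h.py <<'E'
from cell import robot
import numpy as np, cv2
from scipy.spatial.transform import Rotation as R
def snap(n,f):
    o=robot.get_obs(); d=robot.grab_frame(n); cv2.imwrite('pics/'+f,d['frame'][:,:,::-1])
    K=np.array(d['camera_matrix'])
    if 'pose' in d: P=np.array(d['pose'])
    else:
        T=np.eye(4);T[:3,:3]=R.from_euler('xyz',o['eef_rot'],degrees=True).as_matrix();T[:3,3]=o['tool_pos'];P=T@np.array(d['tool_from_camera'])
    np.savez('pics/'+f+'.npz',K=K,P=P); return d
def px(f,u,v,z):
    a=np.load('pics/'+f+'.npz');K,P=a['K'],a['P']
    r=P[:3,:3]@np.linalg.solve(K,[u,v,1.]);return P[:3,3]+r*(z-P[2,3])/r[2]
def proj(f,p):
    a=np.load('pics/'+f+'.npz');K,P=a['K'],a['P']
    c=K@(P[:3,:3].T@(np.array(p)-P[:3,3]));return c[:2]/c[2]
E
python3 -c "
from h import *
print(robot.get_obs())
snap('top','t0.png');snap('side','s0.png')"
```

```text
{'time_s': 0.0, 'joint_pos': array([-8.32795347e+01,  3.02790586e+01,  8.21586450e+01,  1.97571517e-03,
        6.76892094e+01, -1.02251283e+01]), 'qvel': array([0.06549468, 0.08020248, 0.03787249, 0.01306484, 0.08919433,
       0.01441704]), 'joint_efforts': array([-2.84934198e-03, -4.42363608e+01, -1.78025419e+01, -4.09099002e-04,
        8.43974616e-03, -8.47485495e-06]), 'tool_pos': array([ 0.18217682, -0.59748645,  0.40371967]), 'eef_rot': array([-1.79875427e+02, -2.43262568e-02,  1.69448152e+01]), 'wrist_force': array([-0.04221274,  1.00921777, -0.63623115]), 'ft_torque': array([ 0.04862544,  0.03362068, -0.02589893]), 'finger_force': 0.0, 'width': 1.0027325892933905}
```

View pics/t0.png

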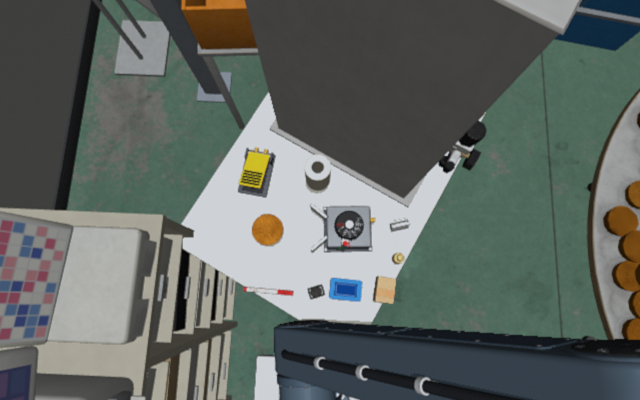

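View pics/s0.png

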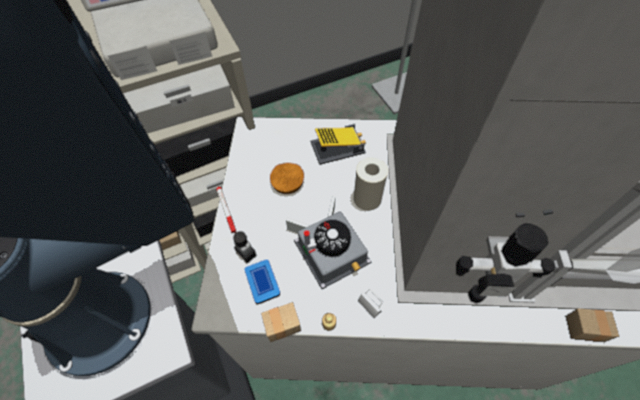

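The top view shows the coder at about (349,228) with the cradle opening to the left, the cup at (267,230), the treadle at (256,172) and the roll at (318,172). A tall cabinet stands behind them. I'll enlarge both views to get accurate pixels.

```bash
python3 -c "
from h import *
a=cv2.imread('pics/t0.png')[140:310,230:420];b=cv2.imread('pics/s0.png')[115:345,205:405]
A=cv2.resize(a,None,fx=2.1,fy=2.1,interpolation=3);B=cv2.resize(b,None,fx=2,fy=2,interpolation=3)
c=np.zeros((max(len(A),len(B)),800,3),np.uint8);c[:len(A),:A.shape[1]]=A;c[:len(B),400:800]=B
cv2.imwrite('pics/c0.png',c)
for n,u,v,z in [('sleeve',349,225,.085),('cup',267.5,230,.043),('roll',318,166,.12),('post',346,243,.116),('ped',255,180,.05)]: print(n,px('t0.png',u,v,z))
for n,u,v,z in [('sleeve',332,237,.085),('cup',287,176,.043),('roll',371,170,.12),('post',307,234,.116),('ped',331,137,.05)]: print(n,px('s0.png',u,v,z))
for f in ('t0.png','s0.png'): print(np.load('pics/'+f+'.npz')['P'])
"
```

```text
sleeve [ 0.49972151 -0.07134656  0.085     ]
cup [0.48299294 0.14701295 0.043     ]
roll [0.64657129 0.01621369 0.12      ]
post [ 0.44884255 -0.06304196  0.116     ]
ped [0.61988544 0.19013462 0.05      ]
sleeve [ 0.49873746 -0.0776835   0.085     ]
cup [0.48498349 0.13733619 0.043     ]
roll [0.64147516 0.01638052 0.12      ]
post [ 0.44931404 -0.06380782  0.116     ]
ped [0.63406604 0.1968268  0.05      ]
[[ 0.04251276 -0.97898502  0.19945174  0.33811347]
 [-0.99909461 -0.04133298  0.01007713 -0.00174945]
 [-0.00162143 -0.19969956 -0.97985583  1.15044327]
 [ 0.          0.          0.          1.        ]]
[[ 0.90060637 -0.36813175  0.23105665  0.32143193]
 [-0.43454782 -0.75196225  0.49570249 -0.40761484]
 [-0.00873795 -0.54683799 -0.83719285  0.81427049]
 [ 0.          0.          0.          1.        ]]
```

View pics/c0.png

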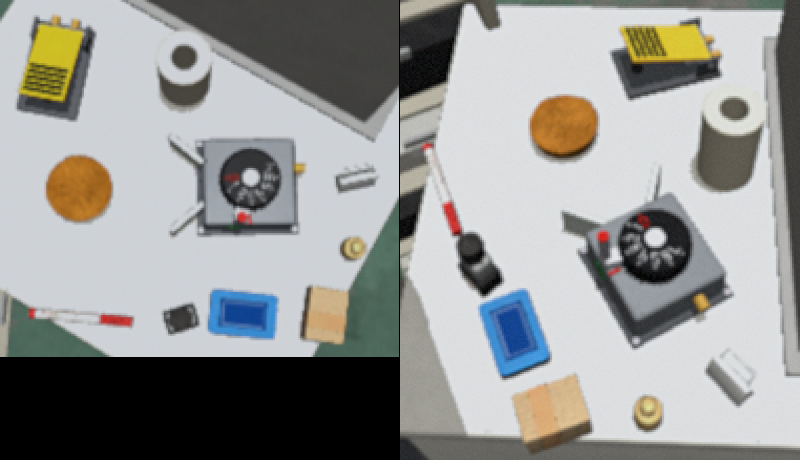

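```bash
python3 -m creep '[[[0.13,0.28,0.02],[0,0,-0.5],0.0],[[0.13,0.28,0.02],[0,0,-0.5],0.0],[[0.13,0.28,0.02],[0,0,-0.5],0.0],[[0.13,0.28,0.02],[0,0,-0.5],0.0],[[0.13,0.28,0.02],[0,0,-0.5],0.0],[[0.13,0.28,0.02],[0,0,-0.5],0.0],[[0.13,0.28,0.02],[0,0,-0.5],0.0],[[0.27,0.58,0.05],[0,0,-1.08],0.0],[[0.27,0.58,0.05],[0,0,-1.08],0.0],[[0.27,0.58,0.05],[0,0,-1.08],0.0],[[0.27,0.58,0.05],[0,0,-1.08],0.0],[[0.27,0.58,0.05],[0,0,-1.08],0.0],[[0.27,0.58,0.05],[0,0,-1.08],0.0],[[0.27,0.58,0.05],[0,0,-1.08],0.0],[[0.27,0.58,0.05],[0,0,-1.08],0.0],[[0.27,0.58,0.05],[0,0,-1.08],0.0],[[0.27,0.58,0.05],[0,0,-1.08],0.0],[[0.27,0.58,0.05],[0,0,-1.08],0.0],[[0.27,0.58,0.05],[0,0,-1.08],0.0]]' 40
python3 -c "
from h import *
d=snap('wrist','w0.png')
print(np.round(d['tool_from_camera'],3))
for u,v in [(275,128),(408,205)]: print(px('t0.png',u,v,0))
"
```

```text
time_s: 1.68
tool_pos: [0.4519, -0.0177, 0.4544]
eef_rot: [179.9, 0.0, -44.8]
wrist_force: [0.0, 0.1, -1.1]
width: 0.501
finger_force: 0.0
[[ 0.    -0.952 -0.307  0.078]
 [ 1.     0.     0.001  0.001]
 [-0.    -0.307  0.952  0.031]
 [ 0.     0.     0.     1.   ]]
[0.79454029 0.1511748  0.        ]
[ 0.57746554 -0.2438204   0.        ]
```

View pics/w0.png

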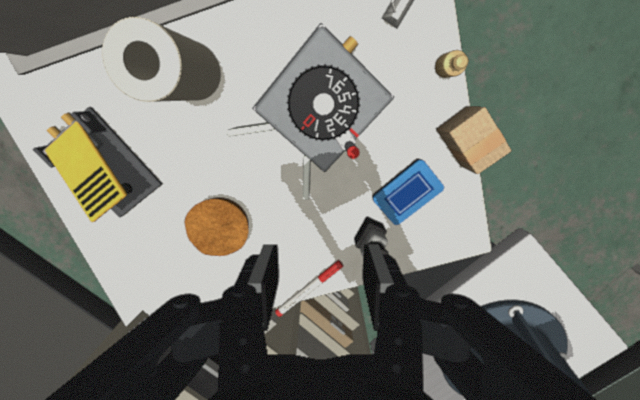

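The wrist view shows the sleeve centre at (323,103), the red post tip at (352,152) and the index mark at (355,133) next to the 3. The cup is at (217,226), the pedal ribs at about (97,195), and the housing top corners at (321,25), (393,97) and (255,105).

```bash
python3 -c "
from h import *
for n,u,v,z in [('sleeve',323,103,.085),('post',352,151,.116),('cA',321,25,.055),('cB',393,97,.055),('cC',326,171,.055),('cD',255,105,.055),('cup',217,226,.03),('ped tip1',76,173,.057),('rib',97,195,.057),('pedhinge1',47,158,.03),('padfreeL',92,220,.06),('padfreeR',127,202,.06),('roll',140,60,.12),('w1',229,129,.05),('w2',308,198,.05),('index',355,133,.055)]: print(n,np.round(px('w0.png',u,v,z),4))
"
```

```text
sleeve [ 0.4994 -0.0719  0.085 ]
post [ 0.4474 -0.0605  0.116 ]
cA [ 0.5564 -0.1257  0.055 ]
cB [ 0.4478 -0.1323  0.055 ]
cC [ 0.4402 -0.0189  0.055 ]
cD [ 0.5517 -0.0155  0.055 ]
cup [0.486  0.1446 0.03  ]
ped tip1 [0.6514 0.1963 0.057 ]
rib [0.6182 0.2023 0.057 ]
pedhinge1 [0.6987 0.2252 0.03  ]
padfreeL [0.6034 0.2328 0.06  ]
padfreeR [0.5862 0.1816 0.06  ]
roll [0.642  0.0183 0.12  ]
w1 [0.5559 0.0274 0.05  ]
w2 [0.4305 0.0224 0.05  ]
index [ 0.4487 -0.0747  0.055 ]
```

```bash
python3 -m creep '[[[-0.005,-0.043,0],[0,0,0],0.0],[[-0.005,-0.043,-0.04],[0,0,0],0.0],[[-0.005,-0.043,-0.08],[0,0,0],0.0],[[-0.005,-0.043,-0.12],[0,0,0],0.0],[[-0.005,-0.043,-0.15],[0,0,0],0.0],[[-0.005,-0.043,-0.17],[0,0,0],0.0],[[-0.005,-0.043,-0.188],[0,0,0],0.0],[[-0.005,-0.043,-0.188],[0,0,0],0.0],[[-0.005,-0.043,-0.188],[0,0,0],-1],[[-0.005,-0.043,-0.188],[0,0,0],-1],[[-0.005,-0.043,-0.188],[0,0,0],-1],[[-0.005,-0.043,-0.188],[0,0,0],-1],[[-0.005,-0.043,-0.188],[0,0,0],-1],[[-0.005,-0.043,-0.188],[0,0,0],-1],[[-0.005,-0.043,-0.188],[0,0,0],-1],[[-0.005,-0.043,-0.188],[0,0,0],-1]]' 40
python3 -c "
from h import *
snap('wrist','w1.png')
c=np.array([.4995,-.0717]);p0=None
for a in [167.6,160,150,140,130,120,110,107.6,105]:
  print(a,np.round(c+.054*np.array([np.cos(np.radians(a)),np.sin(np.radians(a))])-c-.054*np.array([np.cos(np.radians(167.6)),np.sin(np.radians(167.6))]),4))"
```

```text
time_s: 3.07
tool_pos: [0.448, -0.061, 0.2677]
eef_rot: [-179.9, -0.2, -44.9]
wrist_force: [3.2, 0.5, 6.2]
width: 0.121
finger_force: 40.0
167.6 [ 0. -0.]
160 [0.002  0.0069]
150 [0.006  0.0154]
140 [0.0114 0.0231]
130 [0.018  0.0298]
120 [0.0257 0.0352]
110 [0.0343 0.0391]
107.6 [0.0364 0.0399]
105 [0.0388 0.0406]
```

View pics/w1.png

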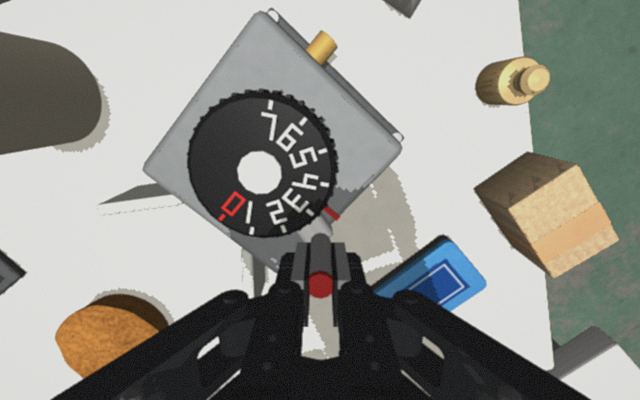

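The post is pinched at (320,284) and the sleeve still reads 3. I'll carry it along the arc to 5.

```bash
python3 -m creep '[[[0.001,0.0035,0],[0,0,-0.02],-1],[[0.002,0.007,0],[0,0,-0.04],-1],[[0.004,0.011,0],[0,0,-0.06],-1],[[0.006,0.0155,0],[0,0,-0.09],-1],[[0.0085,0.0195,0],[0,0,-0.12],-1],[[0.0115,0.023,0],[0,0,-0.15],-1],[[0.0145,0.0265,0],[0,0,-0.18],-1],[[0.018,0.030,0],[0,0,-0.2],-1],[[0.022,0.0325,0],[0,0,-0.23],-1],[[0.0255,0.035,0],[0,0,-0.25],-1],[[0.030,0.037,0],[0,0,-0.28],-1],[[0.034,0.039,0],[0,0,-0.3],-1],[[0.037,0.040,0],[0,0,-0.3],-1],[[0.037,0.040,0],[0,0,-0.3],-1],[[0.037,0.040,0],[0,0,-0.3],-1],[[0.037,0.040,0],[0,0,-0.3],-1]]' 40
python3 -c "
from h import *
snap('wrist','w2.png');print(robot.get_obs()['joint_pos'])"
```

```text
time_s: 4.45
tool_pos: [0.4833, -0.02, 0.2673]
eef_rot: [179.9, 0.2, -62.2]
wrist_force: [0.1, 4.1, 8.7]
width: 0.119
finger_force: 41.8
[-1.56550806e+01  3.27442121e+01  1.08981511e+02  1.12311281e-01
  3.84290212e+01  1.36454860e+02]
```

View pics/w2.png

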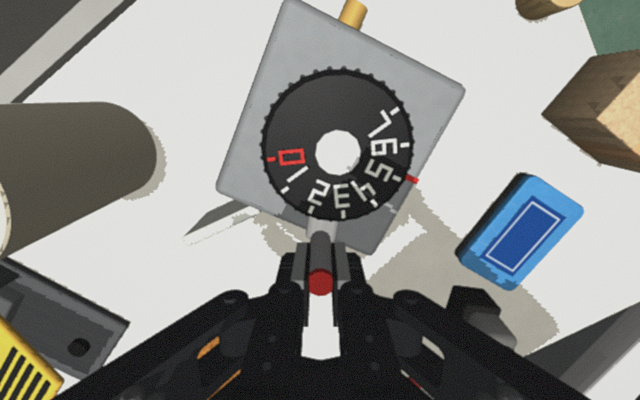

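The index mark at (412,180) is now at 5. I'll release the post, lift, and turn towards the cup.

```bash
python3 -m creep '[[[0,0,0],[0,0,0],0.0],[[0,0,0],[0,0,0],0.0],[[0,0,0],[0,0,0],0.0],[[0,0,0],[0,0,0],0.0],[[0,0,0.04],[0,0,0],0.0],[[0,0,0.08],[0,0,0],0.0],[[0,0,0.1],[0,0,0.12],0.0],[[0,0.04,0.1],[0,0,0.24],0.0],[[0,0.07,0.1],[0,0,0.36],0.0],[[0,0.1,0.1],[0,0,0.48],0.2],[[0,0.13,0.1],[0,0,0.6],0.4],[[0,0.16,0.1],[0,0,0.72],0.4],[[0,0.19,0.1],[0,0,0.84],0.4],[[0.004,0.22,0.1],[0,0,0.96],0.4],[[0.004,0.245,0.1],[0,0,1.08],0.4],[[0.004,0.245,0.1],[0,0,1.2],0.4],[[0.004,0.245,0.1],[0,0,1.32],0.4],[[0.004,0.245,0.1],[0,0,1.44],0.4],[[0.004,0.245,0.1],[0,0,1.5],0.4]]'
python3 -m creep '[[[0,0,0],[0,0,0.12],0.4],[[0,0,0],[0,0,0.24],0.4],[[0,0,0],[0,0,0.36],0.4],[[0,0,0],[0,0,0.48],0.4],[[0,0,0],[0,0,0.6],0.4],[[0,0,0],[0,0,0.72],0.4],[[0,0,0],[0,0,0.84],0.4],[[0,0,0],[0,0,0.96],0.4],[[0,0,0],[0,0,1.08],0.4],[[0,0,0],[0,0,1.2],0.4],[[0,0,0],[0,0,1.2],0.4]]'
python3 -c "
from h import *
snap('top','t1.png');snap('side','s1.png');snap('wrist','w3.png')"
```

```text
time_s: 6.08
tool_pos: [0.4879, 0.2243, 0.3662]
eef_rot: [180.0, 0.1, 24.2]
wrist_force: [0.5, -0.4, -0.4]
width: 0.701
finger_force: 0.0
time_s: 7.0
tool_pos: [0.4881, 0.2239, 0.3663]
eef_rot: [-179.9, 0.0, 92.7]
wrist_force: [0.0, 0.7, -0.8]
width: 0.706
finger_force: 0.0
```

View pics/s1.png

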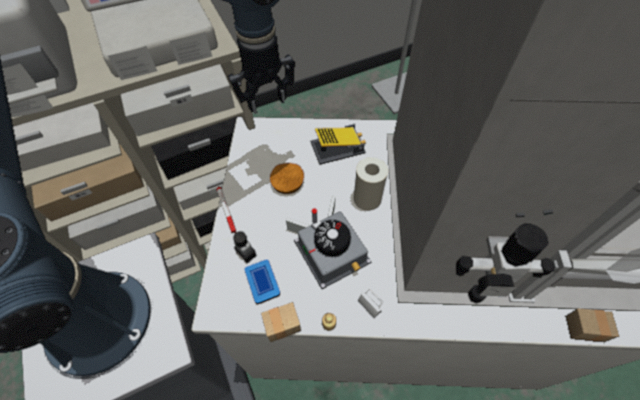

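The side view confirms the sleeve is undisturbed, with the post at (314,214), the cup at (287,177) and the gripper beyond the cup. Before descending I'll check clearance to the shelf by triangulating its corner, at top (190,236) and side (240,52).

```bash
python3 -c "
from h import *
def M(f):
  a=np.load('pics/'+f+'.npz');return a['K']@np.linalg.inv(a['P'])[:3]
X=cv2.triangulatePoints(M('t0.png'),M('s0.png'),np.array([[190.],[236]]),np.array([[240.],[52]]));X=(X[:3]/X[3]).ravel();print(X,proj('t0.png',X),proj('s0.png',X))
for p in [(.488,.33,.15),(.488,.224,0)]: print(proj('t0.png',p),proj('s0.png',p))
print(px('t0.png',185,230,0))
"
```

```text
[0.4441246  0.26533187 0.31851763] [191.65479046 228.18131454] [231.34130704  54.331235  ]
[188.34429589 219.01850821] [253.73594929  92.53318543]
[242.35464281 229.15932355] [276.49377954 161.28326608]
[0.47875285 0.38585213 0.        ]
```

View pics/w3.png

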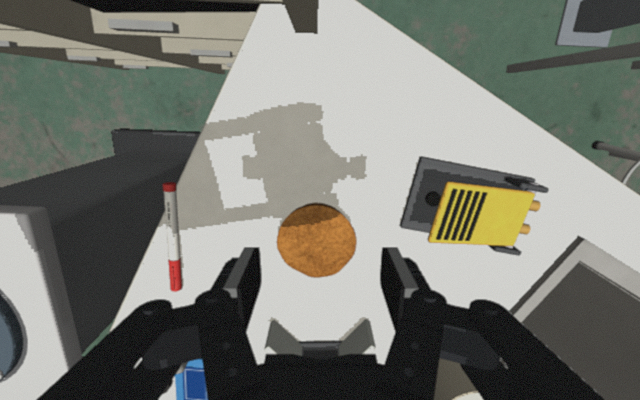

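The wrist view shows the cup at (317,240), the cradle tips at about (268,320) and (372,320), the pedal ribs at about (462,213), and the shelf only beyond about (230,70) at top left.

```bash
python3 -c "
from h import *
for n,u,v,z in [('cup',317,240,.03),('cupL',277,240,.035),('cupR',356,240,.035),('wl',268,320,.05),('wr',372,320,.05),('shelf0',228,72,0),('shelf.3',228,72,.2),('pad',461,214,.057),('hinge1',536,206,.026),('hinge2',527,230,.026),('ribs tl',450,188,.06),('ribs bl',440,236,.06),('ribs tr',487,190,.05),('ribs br',475,242,.05),('base',420,158,0.006),('b2',403,224,0.006)]: print(n,np.round(px('w3.png',u,v,z),4))
"
```

```text
cup [0.4855 0.1551 0.03  ]
cupL [0.4429 0.1557 0.035 ]
cupR [0.5268 0.1593 0.035 ]
wl [0.435  0.0652 0.05  ]
wr [0.5498 0.0702 0.05  ]
shelf0 [0.3892 0.322  0.    ]
shelf.3 [0.4452 0.3102 0.2   ]
pad [0.6219 0.2013 0.057 ]
hinge1 [0.7146 0.2024 0.026 ]
hinge2 [0.7119 0.1748 0.026 ]
ribs tl [0.6056 0.2274 0.06  ]
ribs bl [0.6042 0.1789 0.06  ]
ribs tr [0.6457 0.2242 0.05  ]
ribs br [0.645  0.1693 0.05  ]
base [0.5919 0.2446 0.006 ]
b2 [0.5832 0.1679 0.006 ]
```

```bash
python3 -c "
from h import *
for f in ['w0.png','w3.png','t0.png','s0.png']:
  a=cv2.cvtColor(cv2.imread('pics/'+f),cv2.COLOR_BGR2HSV);m=cv2.inRange(a,(8,150,50),(18,255,255))
  n,l,s,c=cv2.connectedComponentsWithStats(m)
  for i in range(1,n):
    if s[i,4]>150: 
      x,y,w,h=s[i,:4];print(f,s[i],c[i].round(1),px(f,*c[i],.025).round(3),px(f,x,y+h/2,.03).round(3),px(f,x+w,y+h/2,.03).round(3),px(f,x+w/2,y,.03).round(3),px(f,x+w/2,y+h,.03).round(3))
for u,v in [(311,205),(312,250.5)]: print(px('t0.png',u,v,.05))
print(proj('w3.png',(.556,.03,.05)),proj('w3.png',(.432,.025,.05)))
"
```

```text
w0.png [ 185  199   63   56 2766] [216.7 226.6] [0.486 0.148 0.025] [0.516 0.177 0.03 ] [0.455 0.116 0.03 ] [0.511 0.115 0.03 ] [0.458 0.18  0.03 ]
w3.png [ 278  204   77   73 4263] [316.2 240.1] [0.485 0.153 0.025] [0.443 0.153 0.03 ] [0.526 0.156 0.03 ] [0.483 0.196 0.03 ] [0.487 0.109 0.03 ]
t0.png [ 181    0   75   49 2929] [219.1  22.7] [1.12  0.342 0.025] [1.106 0.456 0.03 ] [1.115 0.227 0.03 ] [1.196 0.349 0.03 ] [1.028 0.334 0.03 ]
t0.png [628 181  12  27 255] [634.3 193.6] [ 0.632 -0.874  0.025] [ 0.627 -0.852  0.03 ] [ 0.629 -0.886  0.03 ] [ 0.667 -0.873  0.03 ] [ 0.589 -0.865  0.03 ]
t0.png [ 607  206   33  134 2137] [627.9 260. ] [ 0.445 -0.836  0.025] [ 0.407 -0.772  0.03 ] [ 0.411 -0.861  0.03 ] [ 0.594 -0.836  0.03 ] [ 0.236 -0.799  0.03 ]
t0.png [252 215  31  30 706] [267.1 229.3] [0.487 0.151 0.025] [0.483 0.191 0.03 ] [0.486 0.106 0.03 ] [0.526 0.152 0.03 ] [0.444 0.146 0.03 ]
s0.png [271 164  32  29 764] [286.6 177.7] [0.486 0.146 0.025] [0.449 0.157 0.03 ] [0.52  0.122 0.03 ] [0.502 0.181 0.03 ] [0.468 0.1   0.03 ]
[0.55586876 0.03178878 0.05      ]
[0.43197955 0.02334198 0.05      ]
[374.10215232 349.31132587] [265.74863958 349.03394292]
```

```bash
python3 -m creep '[[[0,0,-0.04],[0,0,0],0.4],[[0,0,-0.08],[0,0,0],0.4],[[0,0,-0.12],[0,0,0],0.4],[[0,0,-0.15],[0,0,0],0.4],[[0,0,-0.17],[0,0,0],0.4],[[0,0,-0.182],[0,0,0],0.4],[[0,0,-0.188],[0,0,0],0.4],[[0,0,-0.188],[0,0,0],0.4],[[0.0,-0.008,-0.188],[0,0,0],0.4],[[0.001,-0.016,-0.188],[0,0,0],0.4],[[0.001,-0.024,-0.188],[0,0,0],0.4],[[0.001,-0.032,-0.188],[0,0,0],0.4],[[0.002,-0.04,-0.188],[0,0,0],0.4],[[0.002,-0.048,-0.188],[0,0,0],0.4],[[0.003,-0.056,-0.188],[0,0,0],0.4],[[0.003,-0.064,-0.188],[0,0,0],0.4],[[0.003,-0.072,-0.188],[0,0,0],0.4],[[0.004,-0.08,-0.188],[0,0,0],0.4],[[0.004,-0.085,-0.188],[0,0,0],0.4]]'
python3 -c "
from h import *
snap('wrist','w4.png');f='w4.png';a=cv2.cvtColor(cv2.imread('pics/'+f),cv2.COLOR_BGR2HSV);m=cv2.inRange(a,(8,150,50),(18,255,255))
n,l,s,c=cv2.connectedComponentsWithStats(m)
for i in range(1,n):
    if s[i,4]>150: print(s[i],px(f,s[i,0]+s[i,2]/2,s[i,1],.03),px(f,s[i,0]+s[i,2]/2,s[i,1],.043))
"
```

```text
time_s: 8.73
tool_pos: [0.4924, 0.1382, 0.1788]
eef_rot: [180.0, -0.0, 92.5]
wrist_force: [-0.1, 4.8, 2.5]
width: 0.703
finger_force: 2.0
[ 246  299  149   66 6914] [0.49125677 0.1307791  0.03      ] [0.49082722 0.14019303 0.043     ]
```

```bash
python3 -m creep '[[[0.0,-0.006,0],[0,0,0],0.4],[[0.001,-0.012,0],[0,0,0],0.4],[[0.001,-0.018,0],[0,0,0],0.4],[[0.001,-0.024,0],[0,0,0],0.4],[[0.001,-0.028,0],[0,0,0],0.4],[[0.001,-0.030,0],[0,0,0],0.4],[[0.001,-0.030,0],[0,0,0],0.4]]'
python3 -m creep '[[[0.0,-0.002,0],[0,0,0],0.4],[[0.0,-0.004,0],[0,0,0],0.4],[[0.0,-0.006,0],[0,0,0],0.4],[[0,-0.006,0],[0,0,0],0.4]]'
python3 -c "
from h import *
snap('top','t2.png');snap('side','s2.png')
for f in ['t2.png','s2.png']:
  a=cv2.cvtColor(cv2.imread('pics/'+f),cv2.COLOR_BGR2HSV);m=cv2.inRange(a,(8,150,50),(18,255,255));m[:, :240]=0;m[:,420:]=0
  n,l,s,c=cv2.connectedComponentsWithStats(m)
  for i in range(1,n):
    if s[i,4]>30: print(f,s[i],px(f,*c[i],.025).round(3))
"
```

```text
time_s: 9.37
tool_pos: [0.4932, 0.1086, 0.1786]
eef_rot: [-180.0, 0.0, 92.5]
wrist_force: [-0.3, 1.1, 0.8]
width: 0.699
finger_force: 0.5
time_s: 9.7
tool_pos: [0.4932, 0.1029, 0.1786]
eef_rot: [-180.0, 0.0, 92.6]
wrist_force: [0.1, 0.5, 1.3]
width: 0.699
finger_force: 0.7
t2.png [240   0  16  48 493] [1.107 0.26  0.025]
t2.png [297 213  22  30 482] [0.495 0.039 0.025]
s2.png [290 191  35  33 787] [0.496 0.049 0.025]
```

```bash
python3 -m creep '[[[0.0,-0.002,0],[0,0,0],0.4],[[0.0,-0.004,0],[0,0,0],0.4],[[0,-0.005,0],[0,0,0],0.4],[[0,-0.005,0],[0,0,0],0.4]]'
python3 -m creep '[[[0.0,-0.002,0],[0,0,0],0.4],[[0.0,-0.004,0],[0,0,0],0.4],[[0,-0.005,0],[0,0,0],0.4],[[0,-0.005,0],[0,0,0],0.4]]'
```

```text
time_s: 10.13
tool_pos: [0.4924, 0.099, 0.1787]
eef_rot: [-179.9, -0.1, 92.6]
wrist_force: [-1.0, 7.0, 0.6]
width: 0.698
finger_force: 3.5
time_s: 10.47
tool_pos: [0.4916, 0.0963, 0.1787]
eef_rot: [-179.8, -0.2, 92.6]
wrist_force: [-1.6, 23.4, 1.7]
width: 0.701
finger_force: 9.8
```

```bash
python3 -m creep '[[[0.0,-0.002,0],[0,0,0],0.4],[[0.0,-0.003,0],[0,0,0],0.4],[[0,-0.003,0],[0,0,0],0.4]]'
python3 -c "
from h import *
snap('side','s3.png');snap('wrist','w5.png')
for f in ['s3.png']:
  a=cv2.cvtColor(cv2.imread('pics/'+f),cv2.COLOR_BGR2HSV);m=cv2.inRange(a,(8,150,50),(18,255,255));m[:, :240]=0;m[:,420:]=0
  n,l,s,c=cv2.connectedComponentsWithStats(m)
  for i in range(1,n):
    if s[i,4]>30: print(f,s[i],px(f,*c[i],.025).round(3))
a=cv2.imread('pics/s3.png')[140:260,250:410];cv2.imwrite('pics/c3.png',cv2.resize(a,(800,600),interpolation=3))
"
```

```text
time_s: 10.72
tool_pos: [0.4915, 0.0953, 0.1787]
eef_rot: [-179.9, -0.4, 92.5]
wrist_force: [-0.3, 36.8, 2.1]
width: 0.7
finger_force: 14.9
s3.png [290 193  35  32 750] [0.496 0.046 0.025]
```

View pics/c3.png

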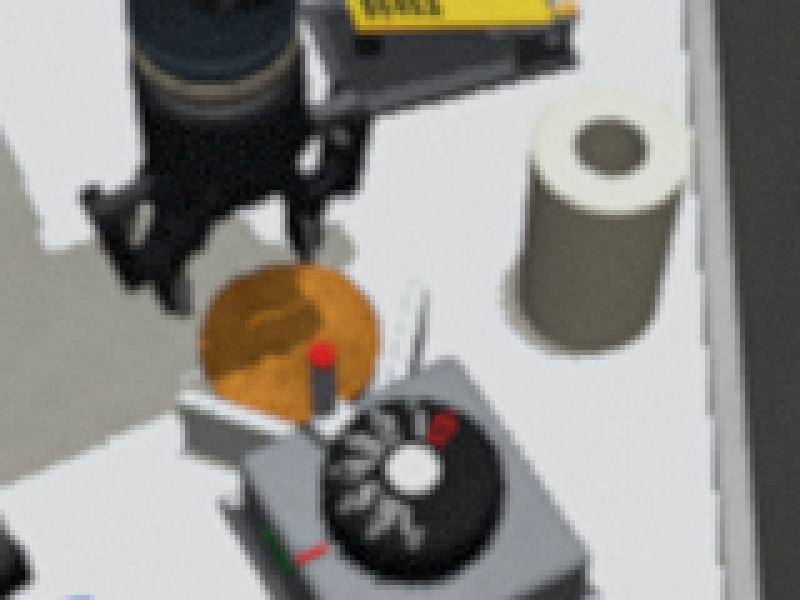

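The crop shows the cup touching both white walls, at (290,340) in the crop, with the sleeve still at 5. I'll back off and move over the pedal.

```bash
python3 -m creep '[[[0,0.01,0],[0,0,0],0.4],[[0,0.04,0],[0,0,0],0.4],[[0,0.05,0.03],[0,0,0],0.4],[[0,0.05,0.07],[0,0,0],0.2],[[0,0.05,0.11],[0,0,0],0.0],[[0.03,0.07,0.11],[0,0,0],-0.5],[[0.07,0.09,0.11],[0,0,0],-1],[[0.1,0.11,0.11],[0,0,0],-1],[[0.128,0.111,0.11],[0,0,0],-1],[[0.128,0.111,0.11],[0,0,0],-1],[[0.128,0.111,0.09],[0,0,0],-1],[[0.128,0.111,0.067],[0,0,0],-1],[[0.128,0.111,0.067],[0,0,0],-1],[[0.128,0.111,0.067],[0,0,0],-1]]' 40
python3 -c "
from h import *
snap('top','t3.png');snap('side','s4.png')
for f in ['t3.png','s4.png']:
  a=cv2.cvtColor(cv2.imread('pics/'+f),cv2.COLOR_BGR2HSV);m=cv2.inRange(a,(8,150,50),(18,255,255));m[:, :240]=0;m[:,420:]=0;m[:150]=0
  n,l,s,c=cv2.connectedComponentsWithStats(m)
  for i in range(1,n):
    if s[i,4]>30: print(f,s[i],px(f,*c[i],.025).round(3))
a=cv2.imread('pics/s4.png')[80:230,230:430];b=cv2.imread('pics/t3.png')[130:270,225:385]
A=cv2.resize(a,(400,300),interpolation=3);B=cv2.resize(b,(400,350),interpolation=3);C=np.zeros((350,800,3),np.uint8);C[:300,:400]=A;C[:,400:]=B;cv2.imwrite('pics/c4.png',C)
"
```

```text
time_s: 11.98
tool_pos: [0.62, 0.2006, 0.2441]
eef_rot: [-179.7, 0.0, 92.6]
wrist_force: [0.1, 0.1, 0.3]
width: -0.003
finger_force: 0.0
t3.png [291 213  30  31 700] [0.496 0.045 0.025]
s4.png [290 193  35  32 752] [0.495 0.046 0.025]
```

View pics/c4.png

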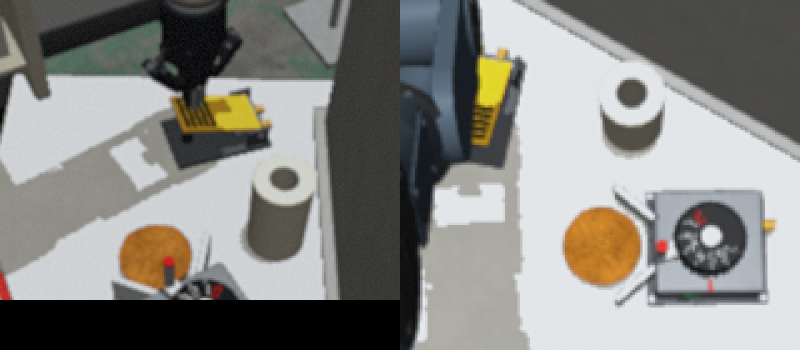

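The cup stays seated against both walls and the fingertips are above the pedal ribs. Pressing now.

```bash
python3 -m creep '[[[0.001,0,-0.007],[0,0,0],-1],[[0.001,0,-0.013],[0,0,0],-1],[[0.001,0,-0.018],[0,0,0],-1],[[0.001,0,-0.023],[0,0,0],-1],[[0.001,0,-0.028],[0,0,0],-1],[[0.001,0,-0.033],[0,0,0],-1],[[0.001,0,-0.037],[0,0,0],-1],[[0.001,0,-0.039],[0,0,0],-1],[[0.001,0,-0.039],[0,0,0],-1]]'
python3 -m creep '[[[0,0,-0.001],[0,0,0],-1],[[0,0,-0.001],[0,0,0],-1]]'
```

```text
time_s: 12.83
tool_pos: [0.6207, 0.2016, 0.2087]
eef_rot: [-179.7, -0.0, 92.6]
wrist_force: [-7.5, -0.6, 14.2]
width: 0.002
finger_force: 7.2
time_s: 13.0
tool_pos: [0.6207, 0.2017, 0.2085]
eef_rot: [-179.7, -0.0, 92.6]
wrist_force: [-8.1, 0.5, 18.7]
width: 0.001
finger_force: 9.4
```

```bash
python3 -m creep '[[[0,0,-0.002],[0,0,0],-1],[[0,0,-0.004],[0,0,0],-1],[[0,0,-0.004],[0,0,0],-1],[[0,0,-0.004],[0,0,0],-1],[[0,0,-0.004],[0,0,0],-1],[[0,0,-0.004],[0,0,0],-1]]'
```

```text
time_s: 13.5
tool_pos: [0.6206, 0.2017, 0.208]
eef_rot: [-179.8, -0.0, 92.6]
wrist_force: [-12.6, -1.0, 36.5]
width: -0.002
finger_force: 18.2
```

```bash
python3 -m creep '[[[0,0,0.01],[0,0,0],-1],[[0,0,0.02],[0,0,0],-1],[[0,0,0.03],[0,0,0],-1],[[0,0,0.05],[0,0,0],-1],[[0,0,0.09],[0,0,0],-1],[[0,0,0.13],[0,0,-0.12],-1],[[0,0,0.16],[0,0,-0.24],0],[[-0.02,-0.03,0.16],[0,0,-0.36],0],[[-0.04,-0.06,0.16],[0,0,-0.48],0],[[-0.06,-0.09,0.16],[0,0,-0.6],0],[[-0.08,-0.12,0.16],[0,0,-0.72],0],[[-0.1,-0.15,0.16],[0,0,-0.84],0],[[-0.12,-0.18,0.16],[0,0,-0.96],0],[[-0.138,-0.2215,0.16],[0,0,-1.08],0],[[-0.138,-0.2215,0.16],[0,0,-1.2],0],[[-0.138,-0.2215,0.16],[0,0,-1.32],0],[[-0.138,-0.2215,0.16],[0,0,-1.44],0],[[-0.138,-0.2215,0.16],[0,0,-1.5],0],[[-0.138,-0.2215,0.16],[0,0,-1.5],0]]'
python3 -m creep '[[[0,0,0],[0,0,-0.12],0],[[0,0,0],[0,0,-0.24],0],[[0,0,0],[0,0,-0.36],0],[[0,0,0],[0,0,-0.48],0],[[0,0,0],[0,0,-0.6],0],[[0,0,0],[0,0,-0.72],0],[[0,0,0],[0,0,-0.84],0],[[0,0,0],[0,0,-0.96],0],[[0,0,0],[0,0,-1.08],0],[[0,0,0],[0,0,-1.2],0],[[0,0,0],[0,0,-1.2],0]]'
python3 -c "
from h import *
print(robot.get_obs()['joint_pos'])
snap('wrist','w6.png');f='w6.png'
a=cv2.cvtColor(cv2.imread('pics/'+f),cv2.COLOR_BGR2HSV);m=cv2.inRange(a,(0,170,90),(4,255,255))|cv2.inRange(a,(176,170,90),(180,255,255))
n,l,s,c=cv2.connectedComponentsWithStats(m)
for i in range(1,n):
    if s[i,4]>15: print(s[i],px(f,*c[i],.116).round(4))
print(proj(f,(.4832,-.0202,.116)))
"
```

```text
time_s: 15.08
tool_pos: [0.484, -0.0205, 0.3614]
eef_rot: [-180.0, 0.1, 6.5]
wrist_force: [-0.8, 1.1, -0.3]
width: 0.5
finger_force: 0.0
time_s: 16.0
tool_pos: [0.4841, -0.0202, 0.3614]
eef_rot: [180.0, 0.0, -62.1]
wrist_force: [-0.9, -0.3, -0.3]
width: 0.499
finger_force: 0.0
[-1.56275783e+01  2.32082719e+01  1.04509172e+02  2.48246061e-03
  5.23315509e+01  1.36492100e+02]
[296 131  15  10  55] [ 0.5177 -0.0629  0.116 ]
[376 150  10   6  24] [ 0.4648 -0.0776  0.116 ]
[313 203  15  16 190] [ 0.4822 -0.02    0.116 ]
[318.79375299 209.72181478]
```

```bash
python3 -m creep '[[[-0.001,0,-0.03],[0,0,0],0],[[-0.001,0,-0.06],[0,0,0],0],[[-0.001,0,-0.08],[0,0,0],0],[[-0.001,0,-0.0945],[0,0,0],0],[[-0.001,0,-0.0945],[0,0,0],0],[[-0.001,0,-0.0945],[0,0,0],-1],[[-0.001,0,-0.0945],[0,0,0],-1],[[-0.001,0,-0.0945],[0,0,0],-1],[[-0.001,0,-0.0945],[0,0,0],-1],[[-0.001,0,-0.0945],[0,0,0],-1],[[-0.001,0,-0.0945],[0,0,0],-1],[[-0.001,0,-0.0945],[0,0,0],-1]]' 40
python3 -c "
import numpy as np
f=lambda a:.054*np.array([np.cos(np.radians(a)),np.sin(np.radians(a))])
for s in (107.6,182.6):
  for k in range(1,13): print(k,np.round(f(s+6.25*k)-f(s),4))"
```

```text
time_s: 17.05
tool_pos: [0.4837, -0.0203, 0.2681]
eef_rot: [-179.9, -0.1, -62.1]
wrist_force: [1.0, 1.6, 6.1]
width: 0.121
finger_force: 39.5
1 [-0.0055 -0.0021]
2 [-0.0108 -0.0048]
3 [-0.0157 -0.008 ]
4 [-0.0202 -0.0117]
5 [-0.0243 -0.0159]
6 [-0.028  -0.0206]
7 [-0.0311 -0.0256]
8 [-0.0336 -0.0309]
9 [-0.0355 -0.0365]
10 [-0.0369 -0.0422]
11 [-0.0376 -0.048 ]
12 [-0.0376 -0.0539]
1 [ 0.0006 -0.0059]
2 [ 0.0018 -0.0116]
3 [ 0.0037 -0.0172]
4 [ 0.0061 -0.0226]
5 [ 0.0091 -0.0276]
6 [ 0.0126 -0.0323]
7 [ 0.0167 -0.0366]
8 [ 0.0211 -0.0404]
9 [ 0.026  -0.0438]
10 [ 0.0312 -0.0465]
11 [ 0.0367 -0.0487]
12 [ 0.0423 -0.0503]
```

```bash
python3 -m creep '[[[-0.0055,-0.002,0],[0,0,0.1],-1],[[-0.011,-0.005,0],[0,0,0.2],-1],[[-0.0155,-0.008,0],[0,0,0.3],-1],[[-0.020,-0.0115,0],[0,0,0.4],-1],[[-0.0245,-0.016,0],[0,0,0.5],-1],[[-0.028,-0.0205,0],[0,0,0.6],-1],[[-0.031,-0.0255,0],[0,0,0.7],-1],[[-0.0335,-0.031,0],[0,0,0.8],-1],[[-0.0355,-0.0365,0],[0,0,0.9],-1],[[-0.037,-0.042,0],[0,0,1.0],-1],[[-0.0375,-0.048,0],[0,0,1.1],-1],[[-0.0375,-0.054,0],[0,0,1.2],-1]]'
```

```text
time_s: 18.05
tool_pos: [0.4472, -0.069, 0.2686]
eef_rot: [-179.2, -0.5, 6.1]
wrist_force: [22.5, 56.1, 14.6]
width: 0.117
finger_force: 44.2
```

```bash
python3 -m creep '[[[0,0,0],[0,0,0],-1],[[0,0,0],[0,0,0],-1]]'
python3 -c "
from h import *
print(robot.get_obs()['ft_torque'])
snap('wrist','w7.png');snap('side','s7.png');snap('top','t7.png')
f='w7.png'
a=cv2.cvtColor(cv2.imread('pics/'+f),cv2.COLOR_BGR2HSV);m=cv2.inRange(a,(0,170,90),(4,255,255))|cv2.inRange(a,(176,170,90),(180,255,255))
n,l,s,c=cv2.connectedComponentsWithStats(m)
for i in range(1,n):
    if s[i,4]>15: print(s[i],px(f,*c[i],.116).round(4),px(f,*c[i],.085).round(4),px(f,*c[i],.055).round(4))
for z in (.116,):print(proj(f,(.4472,-.069,z)))
for f in ['t7.png','s7.png']:
  a=cv2.cvtColor(cv2.imread('pics/'+f),cv2.COLOR_BGR2HSV);m=cv2.inRange(a,(8,150,50),(18,255,255));m[:, :240]=0;m[:,420:]=0;m[:150]=0
  n,l,s,c=cv2.connectedComponentsWithStats(m)
  for i in range(1,n):
    if s[i,4]>30: print(f,s[i],px(f,*c[i],.025).round(3))
"
```

```text
time_s: 18.22
tool_pos: [0.4473, -0.0683, 0.2687]
eef_rot: [-179.3, -0.5, 5.9]
wrist_force: [17.4, 43.5, 14.3]
width: 0.117
finger_force: 43.2
[ 7.19770161 -2.77708831 -0.26192515]
[284 151  25  15 201] [ 0.5013 -0.0513  0.116 ] [ 0.4955 -0.049   0.085 ] [ 0.4899 -0.0468  0.055 ]
[272 157   9   4  28] [ 0.5003 -0.0433  0.116 ] [ 0.4942 -0.039   0.085 ] [ 0.4883 -0.0349  0.055 ]
[309 272  20  25 417] [ 0.445  -0.0657  0.116 ] [ 0.425  -0.0671  0.085 ] [ 0.4056 -0.0684  0.055 ]
[  0 300   9  14  66] [0.417  0.0804 0.116 ] [0.39   0.1159 0.085 ] [0.3638 0.1503 0.055 ]
[104 314  49  18 487] [0.4137 0.0228 0.116 ] [0.3858 0.0437 0.085 ] [0.3588 0.064  0.055 ]
[325.2926602  280.29051343]
t7.png [294 213  27  21 345] [0.512 0.038 0.025]
```

```bash
python3 -m creep '[[[0,0.0055,0],[0,0,0],-1],[[0,0.0055,0],[0,0,0],-1],[[0,0.0055,0],[0,0,0],-1]]'
python3 -m creep '[[[0,0,0],[0,0,0],-0.3],[[0,0,0],[0,0,0],-0.3],[[0,0,0],[0,0,0],-0.3],[[0,0,0],[0,0,0],-0.3]]'
cat > red.py <<'E'
from h import *
import sys
f=sys.argv[1];snap('wrist',f)
print(robot.get_obs()['joint_pos'].round(1),robot.get_obs()['ft_torque'].round(2))
a=cv2.cvtColor(cv2.imread('pics/'+f),cv2.COLOR_BGR2HSV);m=cv2.inRange(a,(0,170,90),(4,255,255))|cv2.inRange(a,(176,170,90),(180,255,255))
n,l,s,c=cv2.connectedComponentsWithStats(m)
for i in range(1,n):
    if s[i,4]>15:
        q=[]
        for z in (.116,.085):
            p=px(f,*c[i],z);d=p[:2]-[.4995,-.0717];q+=[p[:2].round(4),'r%.0f a%.0f'%(1e3*np.hypot(*d),np.degrees(np.arctan2(d[1],d[0]))%360)]
        print(s[i],*q)
E
python3 red.py w8.png
```

```text
time_s: 18.62
tool_pos: [0.4476, -0.0651, 0.2688]
eef_rot: [-179.7, -0.5, 6.2]
wrist_force: [11.4, 26.6, 13.2]
width: 0.115
finger_force: 42.8
time_s: 18.95
tool_pos: [0.4454, -0.0689, 0.2671]
eef_rot: [-180.0, 0.0, 6.7]
wrist_force: [0.6, -0.2, -0.0]
width: 0.353
finger_force: 0.0
[-23.1  31.3 113.7  -0.   35.1  60.3] [ 0.01  0.01 -0.02]
[279 139  25  16 213] [ 0.5024 -0.0512] r21 a82 [ 0.4974 -0.0489] r23 a95
[266 144   9   4  30] [ 0.5021 -0.0432] r29 a85 [ 0.497  -0.0388] r33 a94
[327 219   4  10  35] [ 0.4724 -0.0696] r27 a176 [ 0.4596 -0.072 ] r40 a180
[287 264  27  26 529] [ 0.4458 -0.0601] r55 a168 [ 0.4261 -0.06  ] r74 a171
[ 95 310  50  18 512] [0.4138 0.022 ] r127 a132 [0.3859 0.0432] r162 a135
```

```bash
python3 -m creep '[[[0,0.006,0],[0,0,0],-0.55],[[0,0.006,0],[0,0,0],-0.55],[[0,0.003,0],[0,0,0],-0.55],[[0,0,0],[0,0,0],-0.55],[[0,0,0],[0,0,0],-0.55]]'
python3 red.py w9.png
python3 -m creep '[[[0,-0.003,0],[0,0,0],-0.55],[[0,-0.006,0],[0,0,0],-0.55],[[0,-0.006,0],[0,0,0],-0.55]]'
python3 red.py w10.png
```

```text
time_s: 19.42
tool_pos: [0.4448, -0.0674, 0.267]
eef_rot: [-179.7, 0.1, 6.4]
wrist_force: [2.1, 12.1, 1.9]
width: 0.223
finger_force: 5.7
[-22.9  31.3 113.7   0.3  35.2  60.3] [ 1.82 -0.24 -0.04]
[284 140  25  15 208] [ 0.5017 -0.0511] r21 a84 [ 0.4966 -0.049 ] r23 a97
[271 145   9   4  32] [ 0.501  -0.0431] r29 a87 [ 0.4958 -0.039 ] r33 a97
[298 265  26  25 519] [ 0.4454 -0.0624] r55 a170 [ 0.4258 -0.0633] r74 a173
[ 99 309  50  18 503] [0.4135 0.0227] r128 a132 [0.3857 0.0437] r162 a135
time_s: 19.72
tool_pos: [0.4451, -0.074, 0.267]
eef_rot: [-179.9, 0.1, 6.7]
wrist_force: [0.6, -0.6, 0.3]
width: 0.223
finger_force: 0.0
[-23.7  31.3 113.5  -0.   35.1  59.6] [-0.01 -0.05  0.  ]
[269 145  27  18 215] [ 0.4989 -0.0528] r19 a92 [ 0.493  -0.0496] r23 a106
[257 155  10   4  33] [ 0.4968 -0.045 ] r27 a96 [ 0.4904 -0.0398] r33 a106
[300 267  27  26 529] [ 0.4446 -0.0709] r55 a179 [ 0.4247 -0.0724] r75 a181
[ 89 308  51  19 514] [0.4136 0.0196] r125 a133 [0.3858 0.0415] r160 a135
```

The loose jaws push the sleeve freely, so the earlier firm pinch had jammed it. Post is at 179°. I'll work out the remaining arc.

```bash
python3 -c "
import numpy as np
f=lambda a:np.array([.4995,-.0717])+.054*np.array([np.cos(np.radians(a)),np.sin(np.radians(a))])
for k in range(1,15): a=182.4+5.6*k;print(k,round(a,1),np.round(f(a)-[.4451,-.0745],4))"
```

```text
1 188.0 [ 0.0009 -0.0047]
2 193.6 [ 0.0019 -0.0099]
3 199.2 [ 0.0034 -0.015 ]
4 204.8 [ 0.0054 -0.0199]
5 210.4 [ 0.0078 -0.0245]
6 216.0 [ 0.0107 -0.0289]
7 221.6 [ 0.014  -0.0331]
8 227.2 [ 0.0177 -0.0368]
9 232.8 [ 0.0218 -0.0402]
10 238.4 [ 0.0261 -0.0432]
11 244.0 [ 0.0307 -0.0457]
12 249.6 [ 0.0356 -0.0478]
13 255.2 [ 0.0406 -0.0494]
14 260.8 [ 0.0458 -0.0505]
```

```bash
python3 -m creep '[[[0.001,-0.0045,0],[0,0,0.09],-0.55],[[0.002,-0.010,0],[0,0,0.18],-0.55],[[0.0035,-0.015,0],[0,0,0.28],-0.55],[[0.0055,-0.020,0],[0,0,0.37],-0.55],[[0.008,-0.0245,0],[0,0,0.46],-0.55],[[0.0105,-0.029,0],[0,0,0.56],-0.55],[[0.014,-0.033,0],[0,0,0.65],-0.55]]'
python3 red.py w11.png
```

```text
time_s: 20.35
tool_pos: [0.4544, -0.1013, 0.2658]
eef_rot: [-178.4, -0.1, 43.7]
wrist_force: [-2.8, 38.3, 10.7]
width: 0.225
finger_force: 15.5
[-26.5  32.2 111.2   0.9  38.1  18.9] [ 4.9   0.39 -0.19]
[  0 133  48  48 640] [0.4082 0.0267] r134 a133 [0.382  0.0459] r166 a135
[292 137  26  18 203] [ 0.4899 -0.0521] r22 a116 [ 0.4849 -0.0535] r23 a129
[280 142   9   4  30] [ 0.4853 -0.0459] r29 a119 [ 0.479  -0.0457] r33 a128
[288 201  11  10  49] [ 0.4689 -0.065 ] r31 a168 [ 0.4584 -0.0698] r41 a177
[298 265  24  24 483] [ 0.4492 -0.0924] r54 a202 [ 0.4335 -0.1042] r74 a206
```

```bash
python3 -m creep '[[[0,0,0],[0,0,0],-0.55],[[0,0,0],[0,0,0],-0.55],[[0,0,0],[0,0,0],-0.55]]'
python3 red.py w12.png; python3 -c "
from h import *
for n,u,v,z in [('weight',451,64,.04),('carton',474,139,.05),('clip',398,10,.04)]: print(n,px('w0.png',u,v,z).round(3))"
```

```text
time_s: 20.65
tool_pos: [0.454, -0.1009, 0.2656]
eef_rot: [-178.4, 0.0, 43.5]
wrist_force: [-2.3, 29.4, 8.4]
width: 0.227
finger_force: 11.7
[-26.5  32.2 111.3   0.8  38.   19.3] [ 4.69  0.51 -0.23]
[  0 132  47  49 651] [0.4083 0.0268] r134 a133 [0.382  0.0459] r166 a135
[293 137  26  17 227] [ 0.49   -0.0522] r22 a116 [ 0.4851 -0.0536] r23 a129
[280 140   9   5  35] [ 0.4851 -0.0456] r30 a119 [ 0.4789 -0.0453] r33 a128
[288 200  11  11  52] [ 0.4688 -0.065 ] r31 a168 [ 0.4583 -0.0697] r41 a177
[298 264  24  25 501] [ 0.449  -0.0922] r54 a202 [ 0.4334 -0.1041] r74 a206
weight [ 0.426 -0.205  0.04 ]
carton [ 0.343 -0.17   0.05 ]
clip [ 0.51  -0.197  0.04 ]
```

```bash
python3 -m creep '[[[0.0015,-0.003,0],[0,0,0],-0.55],[[0.003,-0.005,0],[0,0,0],-0.55],[[0.003,-0.005,0],[0,0,0],-0.55]]'
python3 red.py w13.png
```

```text
time_s: 20.95
tool_pos: [0.4623, -0.1126, 0.2669]
eef_rot: [-180.0, 0.0, 43.9]
wrist_force: [-0.1, -0.3, 0.2]
width: 0.225
finger_force: 0.0
[-27.2  32.4 110.   -0.   37.5  18.9] [ 0.01  0.01 -0.02]
[256 149  28  20 232] [ 0.4869 -0.06  ] r17 a137 [ 0.4791 -0.0603] r23 a151
[  0 157  13  21 120] [0.412 0.013] r122 a136 [0.3848 0.0314] r154 a138
[246 163   9   5  31] [ 0.48   -0.0562] r25 a142 [ 0.4703 -0.0557] r33 a151
[256 197   9  10  42] [ 0.471 -0.069] r29 a175 [ 0.4591 -0.0717] r40 a180
[303 266  27  25 505] [ 0.4612 -0.1102] r54 a225 [ 0.4467 -0.1235] r74 a224
```

```bash
python3 -m creep '[[[0,0,0],[0,0,0.12],-0.55],[[0,0,0],[0,0,0.24],-0.55],[[0.002,-0.0015,0],[0,0,0.35],-0.55],[[0.0045,-0.003,0],[0,0,0.4],-0.55],[[0.007,-0.004,0],[0,0,0.45],-0.55],[[0.0095,-0.0055,0],[0,0,0.45],-0.55],[[0.0115,-0.0065,0],[0,0,0.45],-0.55],[[0.0115,-0.0065,0],[0,0,0.45],-0.55]]'
python3 red.py w14.png
```

```text
time_s: 21.67
tool_pos: [0.4704, -0.118, 0.2669]
eef_rot: [-179.1, -0.1, 69.7]
wrist_force: [-11.1, 4.7, 10.3]
width: 0.224
finger_force: 5.8
[-2.730e+01  3.290e+01  1.086e+02 -1.000e-01  3.930e+01 -6.900e+00] [0.75 1.74 0.  ]
[  0   0  18  23 167] [0.402  0.0199] r134 a137 [0.3778 0.0364] r163 a138
[292 138  26  17 222] [ 0.482  -0.0583] r22 a143 [ 0.4784 -0.0619] r23 a155
[280 142   8   4  30] [ 0.4747 -0.0548] r30 a146 [ 0.4693 -0.0574] r33 a155
[262 169  17  11  75] [ 0.4651 -0.0643] r35 a168 [ 0.4572 -0.0694] r42 a177
[298 264  26  24 515] [ 0.4638 -0.1126] r54 a229 [ 0.4556 -0.1302] r73 a233
```

```bash
python3 -m creep '[[[0.002,-0.001,0],[0,0,0],-0.55],[[0.004,-0.002,0],[0,0,0],-0.55],[[0.006,-0.0025,0],[0,0,0],-0.55],[[0.006,-0.0025,0],[0,0,0],-0.55]]'
python3 red.py w15.png
```

```text
time_s: 22.05
tool_pos: [0.473, -0.1192, 0.2666]
eef_rot: [-178.4, -0.0, 69.8]
wrist_force: [-19.0, 4.4, 18.4]
width: 0.228
finger_force: 10.1
[-27.3  33.1 108.   -0.2  40.4  -6.9] [0.82 3.22 0.04]
[  0   0  21  23 193] [0.4025 0.0194] r133 a137 [0.3779 0.0362] r163 a138
[291 138  26  16 217] [ 0.4824 -0.0588] r21 a143 [ 0.4784 -0.0622] r23 a156
[278 142   9   5  32] [ 0.475  -0.0553] r30 a146 [ 0.4691 -0.0578] r33 a155
[262 170  16   9  72] [ 0.4657 -0.0646] r35 a168 [ 0.4574 -0.0695] r42 a177
[298 264  25  25 513] [ 0.4645 -0.1131] r54 a230 [ 0.4558 -0.1306] r73 a233
```

```bash
python3 -m creep '[[[0.002,-0.001,0],[0,0,0],-0.55],[[0.004,-0.002,0],[0,0,0],-0.55],[[0.004,-0.002,0],[0,0,0],-0.55]]'
python3 -m creep '[[[0.002,-0.001,0],[0,0,0],-0.55],[[0.004,-0.0015,0],[0,0,0],-0.55],[[0.004,-0.0015,0],[0,0,0],-0.55]]'
python3 red.py w16.png
```

```text
time_s: 22.35
tool_pos: [0.4748, -0.1203, 0.2663]
eef_rot: [-178.0, -0.1, 69.8]
wrist_force: [-24.9, 5.1, 21.6]
width: 0.227
finger_force: 12.9
time_s: 22.6
tool_pos: [0.4765, -0.121, 0.2661]
eef_rot: [-177.5, -0.0, 69.9]
wrist_force: [-30.7, 5.8, 26.1]
width: 0.231
finger_force: 15.8
[-27.2  33.5 107.2  -0.4  41.8  -6.8] [1.02 5.14 0.15]
[  0   0  25  23 236] [0.4034 0.0192] r132 a137 [0.3782 0.0364] r162 a138
[289 138  26  16 226] [ 0.4829 -0.0594] r21 a143 [ 0.4783 -0.0626] r23 a157
[276 142   9   5  32] [ 0.4754 -0.0561] r29 a147 [ 0.4689 -0.0584] r33 a157
[261 169  16   9  69] [ 0.4666 -0.0651] r34 a169 [ 0.4577 -0.0698] r42 a177
[298 264  24  25 497] [ 0.4654 -0.1138] r54 a231 [ 0.4562 -0.131 ] r73 a234
```

```bash
python3 -m creep '[[[0.002,-0.002,0.001],[0,0,0],-0.55],[[0.004,-0.004,0.001],[0,0,0],-0.55],[[0.004,-0.004,0.001],[0,0,0],-0.55]]'
python3 red.py w17.png
```

```text
time_s: 22.9
tool_pos: [0.4784, -0.123, 0.2659]
eef_rot: [-177.0, -0.2, 69.8]
wrist_force: [-31.7, 11.8, 24.5]
width: 0.226
finger_force: 17.9
[-27.4  33.7 106.7  -0.2  42.6  -7. ] [2.07 5.35 0.15]
[  0   0  28  24 249] [0.404  0.0188] r132 a137 [0.3785 0.0363] r162 a138
[287 137  26  17 222] [ 0.4831 -0.0599] r20 a144 [ 0.4781 -0.0628] r23 a157
[275 142   8   4  29] [ 0.4756 -0.0567] r28 a148 [ 0.4687 -0.0587] r33 a157
[260 169  16   8  62] [ 0.467  -0.0658] r33 a170 [ 0.4578 -0.0701] r42 a178
[298 263  23  25 486] [ 0.4662 -0.1143] r54 a232 [ 0.4567 -0.1312] r73 a234
```

```bash
python3 -m creep '[[[0.001,-0.002,0],[0,0,0],-0.55],[[0.002,-0.004,0],[0,0,0],-0.55],[[0.002,-0.004,0],[0,0,0],-0.55]]'
python3 red.py w18.png
```

```text
time_s: 23.2
tool_pos: [0.4878, -0.1304, 0.2667]
eef_rot: [-178.9, -0.1, 69.7]
wrist_force: [1.5, -0.4, -0.1]
width: 0.222
finger_force: 0.0
[-27.7  33.9 105.3  -0.   41.1  -7.3] [0.96 0.96 0.05]
[252 142  28  21 228] [ 0.4838 -0.0676] r16 a165 [ 0.4763 -0.0703] r23 a177
[243 156   9   6  34] [ 0.4759 -0.0672] r24 a169 [ 0.4663 -0.0698] r33 a177
[228 162  14   9  61] [ 0.47   -0.0683] r30 a174 [ 0.4589 -0.0713] r41 a179
[298 259  28  25 537] [ 0.4821 -0.1228] r54 a251 [ 0.4741 -0.1398] r73 a250
```

```bash
python3 -m creep '[[[0,0,0],[0,0,0],-0.55],[[0,0,0],[0,0,0],-0.55],[[0,0,0],[0,0,0],-0.2],[[0,0,0],[0,0,0],0],[[0,0,0],[0,0,0],0],[[0,0,0],[0,0,0],0]]'
python3 red.py w19.png
```

```text
time_s: 23.75
tool_pos: [0.4953, -0.1342, 0.2686]
eef_rot: [179.8, 0.0, 69.6]
wrist_force: [0.0, 0.3, -0.1]
width: 0.5
finger_force: 0.0
[-27.6  34.  104.9  -0.   41.   -7.3] [0.01 0.03 0.02]
[229 143  28  22 231] [ 0.4854 -0.0704] r14 a175 [ 0.4763 -0.0727] r23 a183
[221 159   8   7  33] [ 0.4772 -0.0708] r22 a178 [ 0.4661 -0.0733] r33 a183
[206 161  12   7  52] [ 0.472  -0.0698] r28 a176 [ 0.4595 -0.0721] r40 a181
[286 253  26  25 512] [ 0.4878 -0.1243] r54 a257 [ 0.4794 -0.1403] r72 a254
```

```bash
python3 -m creep '[[[0,0,0.02],[0,0,0],0],[[0,0,0.05],[0,0,0],0],[[0,0,0.09],[0,0,0],0],[[0,0,0.13],[0,0,0],0],[[-0.04,-0.04,0.15],[0,0,0],0],[[-0.06,-0.08,0.15],[0,0,0],0],[[-0.08,-0.12,0.15],[0,0,0],0],[[-0.09,-0.16,0.15],[0,0,0],0],[[-0.1,-0.2,0.15],[0,0,0],0],[[-0.1,-0.24,0.15],[0,0,0],0],[[-0.1,-0.24,0.15],[0,0,0],0],[[-0.1,-0.24,0.15],[0,0,0],0],[[-0.1,-0.24,0.15],[0,0,0],0],[[-0.1,-0.24,0.15],[0,0,0],0]]'
python3 -c "
from h import *
snap('top','t9.png');snap('side','s9.png')
for f in ['t9.png','s9.png']:
  a=cv2.cvtColor(cv2.imread('pics/'+f),cv2.COLOR_BGR2HSV)
  for nm,lo,hi,z in [('cup',(8,150,50),(18,255,255),.025),('red',(0,170,90),(4,255,255),.116),('yel',(24,150,100),(32,255,255),.05)]:
    m=cv2.inRange(a,lo,hi)
    if nm=='red': m|=cv2.inRange(a,(176,170,90),(180,255,255))
    m[:, :235]=0;m[:,420:]=0;m[:120]=0;m[310:]=0
    n,l,s,c=cv2.connectedComponentsWithStats(m)
    for i in range(1,n):
      if s[i,4]>8: print(nm,f,s[i],px(f,*c[i],z).round(3))
for f0,f1 in [('t0.png','t9.png'),('s0.png','s9.png')]:
  d=cv2.absdiff(cv2.imread('pics/'+f0),cv2.imread('pics/'+f1)).max(2)
  for n,x,y in [('clip',.51,-.197),('weight',.426,-.205),('carton',.343,-.17),('roll',.642,.018),('treadle',.63,.2)]:
    u,v=proj(f0,(x,y,.03)).astype(int);print(f1,n,d[v-12:v+12,u-12:u+12].mean().round(1))
"
```

```text
time_s: 24.97
tool_pos: [0.3941, -0.3726, 0.418]
eef_rot: [-179.9, -0.1, 69.7]
wrist_force: [-0.5, -0.9, 0.1]
width: 0.5
finger_force: 0.0
cup t9.png [291 213  30  31 702] [0.496 0.045 0.025]
red t9.png [369 226   3   4  10] [ 0.491 -0.123  0.116]
red t9.png [278 290  14   5  42] [0.321 0.085 0.116]
yel t9.png [239 152  30  36 670] [0.652 0.195 0.05 ]
cup s9.png [292 215   7   5  14] [0.459 0.033 0.025]
red s9.png [318 238   6   4  12] [ 0.469 -0.087  0.116]
red s9.png [336 250   6   4  16] [ 0.488 -0.125  0.116]
yel s9.png [316 127  44  19 617] [0.65  0.191 0.05 ]
t9.png clip 11.5
t9.png weight 91.6
t9.png carton 101.4
t9.png roll 8.5
t9.png treadle 8.7
s9.png clip 74.5
s9.png weight 20.7
s9.png carton 69.9
s9.png roll 45.4
s9.png treadle 23.3
```

```bash
python3 -c "
from cell import robot
print(robot.job_done())"
```

```text
the job is handed in; nothing more can be done
None
```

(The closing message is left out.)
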